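# Find the loaded sterilising tin by its weight and bring it to the parts tray

### The arm

A 6-joint arm with a two-finger parallel gripper is mounted at the origin on the work surface. World frame = base frame: x ahead of the robot, y to its left, z up, the work surface at z = 0. Lengths are in m, angles in rad, forces in N, time in s.
With the tool pointing down it reaches from about 0.3 to 0.75 m from the base axis. Payload 8.5 kg.
Tool frame: the origin (TCP) lies at the very end of the fingers, on their centre line; the grasp point (between the pads) lies 19 mm behind it (bot.tcp_to_grasp is the distance from the TCP to the grasp point, in m); x points along the fingers, z is the direction in which the jaws open and shut, and the axes are right-handed (so a half turn about x gives the same grasp; the last joint's range is limited). The gripper opens to 85 mm and grips with 20 to 120 N. Pads are 22 mm wide; open, the fingers measure 114 mm over their backs; the gripper's body (76 mm by 85 mm) begins 54 mm behind the grasp point. The pads swing forward as they close: fully open they stand 13 mm farther back than shut.
Start: joints at [1.043, 0.381, 1.297, -0, 1.464, -0.215], TCP at [0.169, 0.523, 0.231] pointing down, gripper open.
Joint ranges: [-3.11, 3.11], [-0.89, 2.33], [0.22, 2.48], [-1.42, 4.56], [0.17, 2.85], [-2.88, 2.88]. Speed limits (rad/s): [2.39, 2.39, 3.14, 3.14, 3.14, 3.14].

### API

Orientations are given as a unit quaternion [w, x, y, z].
In Python, from bench import bot gives the robot as it stands.
- The arm moves only by the tool drive_tool, never from a script. Its argument "motion" is a list that holds one entry, the list of rows, each a list of 5 numbers: the shift along the world's x, y, z in units of 40 mm (1.0 is 40 mm), then the turn about the world's z in degrees, then the finger opening in mm, from 0 to 85.4. In form: [[[tx, ty, tz, spin, jaw], ...]]. A call has 1 to 20 rows; each row shifts and turns the commanded pose from where the row before left it; what a row does not reach is not made up. A row lasts 1/12 s, in which the tool goes at most 41.7 mm and 7.16 degrees, less where a joint would pass 70% of its speed; a pose out of reach is approached as far as the arm can. A call is refused whole if a number of a shift passes 1 or a number of a turn 7.16, either way. A call with a gripper value outside its range is refused whole. The fingers move at their own pace and stop on an object; the grip force is fixed at half the most. Time passes only in rows, so rows that do not move let the fingers close. It gives the time, the measured TCP pose, the force and the opening at its end, in the units of the state.
- bot.state(): the state, without advancing time (a new reading comes with each control period).
- bot.read_camera(name): name is "scene" or "top" or "wrist"; returns a dict with "pixels" (420x560x3 uint8, blue, green, red), "K" (3x3 intrinsics, pixels), "k1" (the pictures are not rectified: a ray, as slopes to the right and down, at radius r is drawn at 1 + k1 r^2 times it, then the intrinsics apply), "rvec" (rotation vector, rad) and "tvec" (3), from world to camera coordinates, as OpenCV has them. Camera axes: x right, y down, z forward; pixel columns grow to the right and rows downward; lengths in m; the calibration is good to about 2 mm. A picture is of the moment at which its call begins. There is no depth.
- bot.job_done(): hands the job in, once; it reports no verdict.
The state is a dict: "t": time; "joints": joint angles; "qd": joint speeds; "joint_torque": joint torques, N m; "tool_pos": TCP position; "orientation": TCP orientation; "force": force on the tool from outside, world axes, zero at the start; "torque": the same for the moment, N m; "opening": finger opening in m.
Only numpy, scipy, OpenCV 4.12 (cv2) and the standard library are available. Lean on these libraries where they do the work, as an engineer would, in place of code of your own. Each camera call takes 0.05 s, during which the arm holds its last target.

### The job

Three of the four closed steel tins in the autoclave tray are empty and one holds the sparger set for the next run. Without opening them, lift the tins to feel which is the heavy one, stand that one upright in the small white parts tray beside the glass jar, and leave each empty tin standing upright where it stood in the autoclave tray. Set the tins down gently and do not knock over or shift the glassware and other things around.

Things in the scene. Friction and masses are not known exactly. Their poses are not given: they have to be found in the camera images.
- tin_a: One of four identical-looking closed steel tins, upright: 52 mm along its x, 82 mm along its y, 110 mm tall, plain flat sides and top, the lid fitted flush (it stays on). Origin: centre of its underside, z up. Grip it across the 52 mm, closing along its x. An empty tin weighs 0.18 to 0.27 kg, the loaded one 0.46 to 0.70 kg, its contents lying loose inside.
- tin_b: One of four identical-looking closed steel tins, upright: 52 mm along its x, 82 mm along its y, 110 mm tall, plain flat sides and top, the lid fitted flush (it stays on). Origin: centre of its underside, z up. Grip it across the 52 mm, closing along its x. An empty tin weighs 0.18 to 0.27 kg, the loaded one 0.46 to 0.70 kg, its contents lying loose inside.
- tin_c: One of four identical-looking closed steel tins, upright: 52 mm along its x, 82 mm along its y, 110 mm tall, plain flat sides and top, the lid fitted flush (it stays on). Origin: centre of its underside, z up. Grip it across the 52 mm, closing along its x. An empty tin weighs 0.18 to 0.27 kg, the loaded one 0.46 to 0.70 kg, its contents lying loose inside.
- tin_d: One of four identical-looking closed steel tins, upright: 52 mm along its x, 82 mm along its y, 110 mm tall, plain flat sides and top, the lid fitted flush (it stays on). Origin: centre of its underside, z up. Grip it across the 52 mm, closing along its x. An empty tin weighs 0.18 to 0.27 kg, the loaded one 0.46 to 0.70 kg, its contents lying loose inside.
- autoclave_tray: Shallow perforated metal tray, fixed, 260 x 260 mm outside, walls 4 mm thick, 28 mm high, inner floor 4 mm above the bench. One tin stands near each corner, about 62 mm from the middle both ways, turned any way; the amber bottle stands between them. Origin: centre of its underside. It is on the left or right of the bench, the parts tray on the other side.
- parts_tray: Shallow white plastic tray, fixed, 210 mm along its x, 160 mm along its y outside, walls 4 mm thick and 22 mm high, inner floor 4 mm above the bench. The glass jar stands towards its +x end; the rest is free. Origin: centre of its underside. Around both trays only tall glass reactors at the sides (|y| over 0.52 m) and pumps and a tube rack along the back (x over 0.70 m), all fixed.
- amber_bottle: Slim amber glass bottle, 36 mm in diameter, 125 mm tall, standing loose in the middle of the autoclave tray. Origin at the centre of its underside.
- glass_jar: Glass jar with white lid, 58 mm in diameter, 85 mm tall, standing loose in the parts tray. Origin at the centre of its underside.
- media_bottle: Glass laboratory bottle with grey cap, 70 mm in diameter, 140 mm tall, standing loose on the bench between the two trays. Origin at the centre of its underside.
- dish_stack: Stack of four culture dishes (one piece), 89 mm in diameter, 55 mm tall, loose on the bench between the trays on the robot's side. Origin at the centre of its underside.
- beaker: Glass beaker, 72 mm across the mouth, 90 mm tall, loose on the bench between the trays on the far side. Origin at the centre of its underside.
- spanner: Steel spanner, 170 mm long, lying loose on the bench outside the trays on the left. Origin under its middle, x along it.
Not all that is in view belongs to the job. Leave any yellow look-alike of the tin_d alone.

How it is judged:
By the outcome, as a careful person would: the job done as asked, in the order asked, and still so for the second after the job is handed in, with the robot touching nothing.
It also fails if it takes over 69 s, if anything falls off the work surface, if the arm or the gripper's body presses on something with over 40 N, if the wrist force passes 120 N, or if a joint passes its speed limit or range.

## Working session

There is one attempt and no reset: what is moved stays moved. The work goes in short steps, Python scripts to look and compute and a tool call to move; the robot and the scene stay as the last step left them, time stands still between calls to the robot, and variables do not carry over. Pictures are saved under pics/ and viewed, and the job is handed in when it is done.

Besides the shell and the picture viewer there is one more tool, called after "Emit:" in YAML: its name, and indented under it one key for each argument. drive_tool: Moves the arm, as the interface text tells. Its arguments: {"type":"object","properties":{"motion":{"type":"array"}},"required":["motion"]}

```bash
ls; mkdir -p pics
cat > h.py <<'E'
import sys; sys.path.insert(0,'.')
import numpy as np,cv2
from bench import bot
def cam(n,save=None):
    c=bot.read_camera(n)
    if save: cv2.imwrite('pics/'+save,c['pixels'])
    return c
def D(c): return np.array([c['k1'],0,0,0,0],float)
def proj(c,P):
    return cv2.projectPoints(np.array(P,float).reshape(-1,1,3),np.array(c['rvec'],float),np.array(c['tvec'],float),np.array(c['K'],float),D(c))[0].reshape(-1,2)
def ray(c,uv,z):
    u=cv2.undistortPoints(np.array(uv,float).reshape(-1,1,2),np.array(c['K'],float),D(c)).reshape(-1,2)
    R=cv2.Rodrigues(np.array(c['rvec'],float))[0];t=np.array(c['tvec'],float).ravel()
    o=-R.T@t; d=np.c_[u,np.ones(len(u))]@R
    s=(z-o[2])/d[:,2]
    return o+d*s[:,None]
E
python3 - <<'E'
from h import *
for n in ['scene','top','wrist']:
    c=cam(n,n+'0.png'); print(n,c['k1'],c['rvec'],c['tvec'],np.array(c['K']).ravel())
    import pickle; pickle.dump(c,open(n+'0.pkl','wb'))
print(bot.state(), bot.tcp_to_grasp)
E
```

```text
pics
scene -0.16080024489834 [ 1.62043631  2.08858836 -0.69997182] [ 0.07198959 -0.34741793  1.38291143] [464.04254126   0.         274.40842404   0.         464.04254126
 214.22211787   0.           0.           1.        ]
top -0.09232629237959218 [ 2.16164143 -2.1658978   0.15183473] [0.06019815 0.463901   0.93433083] [421.32210188   0.         273.93110285   0.         421.32210188
 204.75144806   0.           0.           1.        ]
wrist -0.06415812189415554 [-2.32353902 -1.69143692 -0.26921628] [-0.54791402 -0.04145163  0.38110989] [353.18893475   0.         282.87568159   0.         353.18893475
 204.06213707   0.           0.           1.        ]
{'t': 0.15, 'joints': array([ 1.04268025e+00,  3.81065584e-01,  1.29799900e+00,  1.64282277e-05,
        1.46362913e+00, -2.15296915e-01]), 'qd': array([ 0.00216006, -0.00043246, -0.00206999, -0.00040962, -0.00016197,
        0.00041561]), 'joint_torque': array([ 2.68414187e-03, -4.48624957e+01, -2.31345320e+01, -1.52203725e-04,
        3.81838123e-03, -2.04259841e-06]), 'tool_pos': array([0.16914587, 0.52312292, 0.23087011]), 'orientation': array([ 0.5714243 , -0.41616079,  0.57214183,  0.41585838]), 'force': array([-0.21774798,  0.84902874, -0.04203294]), 'torque': array([ 0.00430459,  0.07045896, -0.00861708]), 'opening': 0.08499699055362728} 0.0187
```

View pics/top0.png

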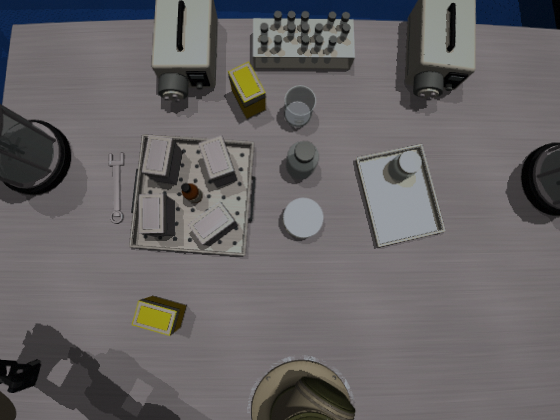

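View pics/scene0.png

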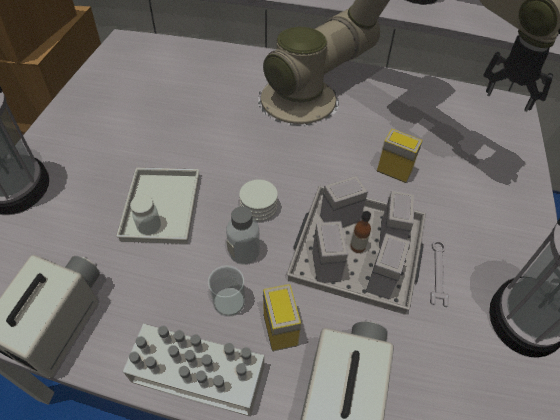

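View pics/wrist0.png

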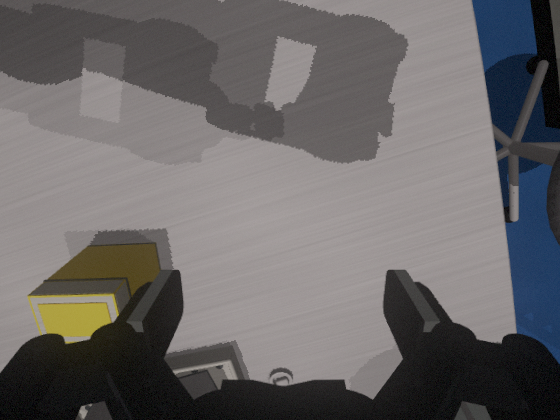

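The four grey steel tins stand in the perforated tray in the top view, near (160,157), (217,160), (153,215) and (213,225). The yellow-topped boxes at (158,316) and (247,88) stand outside the tray, so they are the look-alikes and I'll leave them alone. I'll confirm this in an enlarged crop.

Run:
```python
import cv2
a=cv2.imread('pics/top0.png')[125:265,120:270]
cv2.imwrite('pics/crop1.png',cv2.resize(cv2.convertScaleAbs(a,alpha=1.3),None,fx=4,fy=4,interpolation=cv2.INTER_CUBIC))
a=cv2.imread('pics/scene0.png')[165:315,285:435]
cv2.imwrite('pics/crop2.png',cv2.resize(cv2.convertScaleAbs(a,alpha=1.3),None,fx=4,fy=4,interpolation=cv2.INTER_CUBIC))
```

```text
(no output)
```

View pics/crop1.png

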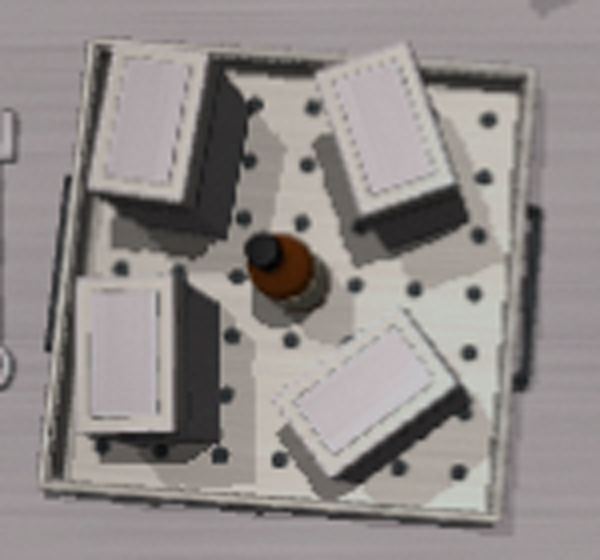

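View pics/crop2.png

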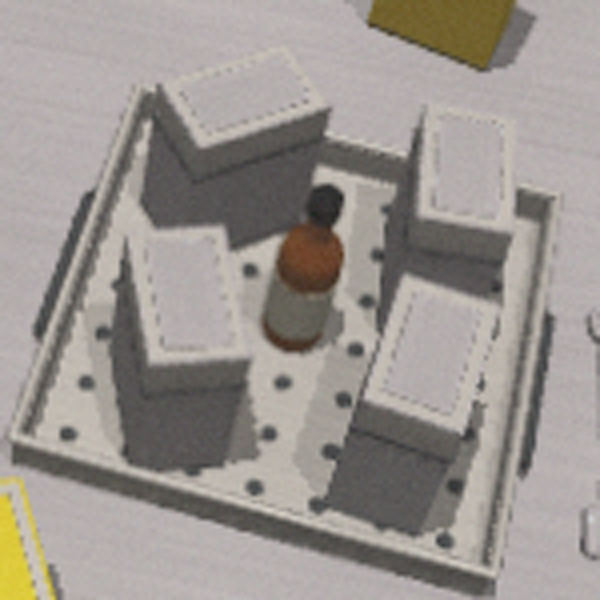

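```bash
cat > fit.py <<'E'
from h import *
import pickle
from scipy.optimize import least_squares
from scipy.spatial.transform import Rotation as Ro
ct=pickle.load(open('top0.pkl','rb'));cs=pickle.load(open('scene0.pkl','rb'))
T=lambda L:(np.array(L)+.5)/4-.5+[120,125]
S=lambda L:(np.array(L)+.5)/4-.5+[285,165]
tins={'P':([(107,43),(214,52),(184,202),(88,190)],[(405,275),(500,298),(465,430),(357,405)]),
'Q':([(405,42),(457,185),(361,218),(314,72)],[(130,232),(222,226),(250,355),(148,362)]),
'R':([(76,280),(175,276),(173,434),(77,430)],[(425,103),(518,115),(513,235),(415,215)]),
'S':([(403,310),(467,390),(335,480),(278,402)],[(158,85),(285,47),(328,103),(200,148)])}
from itertools import product
def fit(top,sc,w,l,z):
    best=None
    for th0 in np.radians(range(0,180,30)):
        c0=ray(ct,T(top).mean(0),z)[0]
        def corners(p):
            c,s=np.cos(p[2]),np.sin(p[2])
            return np.array([[p[0]+c*a-s*b,p[1]+s*a+c*b,z] for a,b in [(w/2,l/2),(w/2,-l/2),(-w/2,-l/2),(-w/2,l/2)]])
        def res(p):
            out=[]
            for c,U in ((ct,T(top)),(cs,S(sc))):
                q=proj(c,corners(p)); d=np.linalg.norm(q[:,None]-U[None],axis=2)
                from scipy.optimize import linear_sum_assignment as la
                i,j=la(d**2); out.append((q[i]-U[j]).ravel())
            return np.concatenate(out)
        r=least_squares(res,[c0[0],c0[1],th0])
        if best is None or r.cost<best.cost: best=r
    return best
if __name__=='__main__':
    for k,(a,b) in tins.items():
        r=fit(a,b,.052,.082,.114); print(k,r.x[:2].round(4),'yaw',round((np.degrees(r.x[2])+90)%180-90,1),'rms px',np.sqrt(np.mean(r.fun**2)).round(2))
        for c,U in ((ct,T(a)),(cs,S(b))): print('   mean', ray(c,U,.114).mean(0).round(4)[:2])
    tc=ray(ct,T([(92,38),(537,68),(500,525),(40,490)]),.028);print('tray',tc.mean(0),tc.round(3))
    print('bottle base', ray(ct,T([(292,285)]),.004), 'cap top',ray(ct,T([(263,250)]),.129))
    pt=ray(ct,[(357,158),(424,146),(443,233),(379,246)],.022);print('parts',pt.mean(0).round(3),pt.round(3))
    s=bot.state();R=Ro.from_quat(np.roll(s['orientation'],-1)).as_matrix();print(R.round(3))
E
python3 fit.py
python3 - <<'E'
import cv2
a=cv2.imread('pics/top0.png')[130:260,340:460]
cv2.imwrite('pics/crop3.png',cv2.resize(a,None,fx=4,fy=4,interpolation=cv2.INTER_CUBIC))
a=cv2.imread('pics/scene0.png')[155:255,105:215]
cv2.imwrite('pics/crop4.png',cv2.resize(a,None,fx=4,fy=4,interpolation=cv2.INTER_CUBIC))
E
```

```text
P [0.5608 0.3095] yaw 82.9 rms px 0.9
   mean [0.5601 0.3092]
   mean [0.5615 0.3099]
Q [0.5562 0.1838] yaw -71.1 rms px 0.52
   mean [0.5555 0.1835]
   mean [0.5573 0.1842]
R [0.4363 0.3175] yaw -88.5 rms px 0.51
   mean [0.4357 0.317 ]
   mean [0.4374 0.3178]
S [0.416  0.1898] yaw 36.7 rms px 1.06
   mean [0.4144 0.1882]
   mean [0.4194 0.1915]
tray [0.48998736 0.24673746 0.028     ] [[0.632 0.368 0.028]
 [0.613 0.106 0.028]
 [0.348 0.126 0.028]
 [0.367 0.388 0.028]]
bottle base [[0.48835265 0.25010827 0.004     ]] cap top [[0.48815056 0.24302325 0.129     ]]
parts [ 0.487 -0.238  0.022] [[ 0.575 -0.137  0.022]
 [ 0.606 -0.3    0.022]
 [ 0.398 -0.335  0.022]
 [ 0.369 -0.182  0.022]]
[[-0.001 -0.951  0.308]
 [-0.001  0.308  0.951]
 [-1.     0.    -0.001]]
```

View pics/crop3.png

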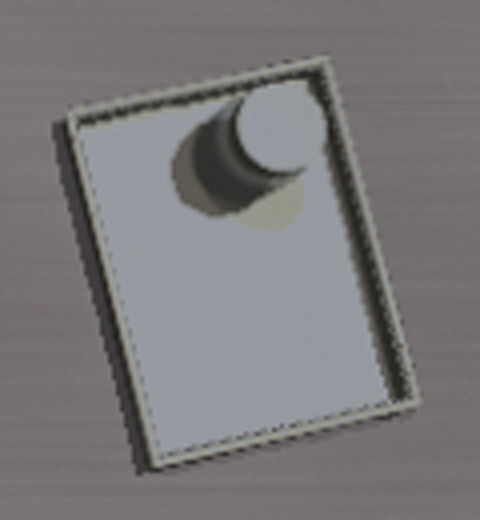

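View pics/crop4.png

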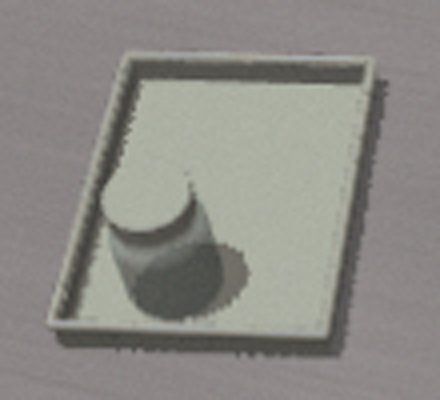

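Emit:
drive_tool:
  motion:
    - [[0.74, -0.57, 0, 2.2, 72], [0.74, -0.57, 0, 2.2, 72], [0.74, -0.57, 0, 2.2, 72], [0.74, -0.57, 0, 2.2, 72], [0.74, -0.57, 0, 2.2, 72], [0.74, -0.57, 0, 2.2, 72], [0.74, -0.57, 0, 2.2, 72], [0.74, -0.57, 0, 2.2, 72], [0.74, -0.57, 0, 2.0, 72], [0, 0, 0, 0, 72], [0, 0, 0, 0, 72]]

```text
t: 1.07
tool_pos: [0.4367, 0.3169, 0.2308]
orientation: [0.493, -0.506, 0.494, 0.507]
force: [-0.5, 0.5, -0.5]
opening: 0.0721
```

```bash
cat > st.py <<'E'
from h import *
from scipy.spatial.transform import Rotation as Ro
def st():
    s=bot.state();R=Ro.from_quat(np.roll(s['orientation'],-1)).as_matrix()
    y=np.degrees(np.arctan2(R[1,2],R[0,2]))
    print('t',s['t'],'pos',s['tool_pos'].round(4),'jaw',round(y,1),'tilt',R[2,:].round(3),'F',s['force'].round(2),'T',s['torque'].round(3),'op',round(s['opening']*1e3,1),'j',s['joints'].round(2))
    return s,y
if __name__=='__main__':
    s,y=st()
    if len(sys.argv)>1:
        tx,ty,tz,ta=map(float,sys.argv[1:5]); d=(np.array([tx,ty,tz])-s['tool_pos'])/.04
        print('need units',d.round(3),'turn',round((ta-y+90)%180-90,1))
E
python3 st.py .4363 .3175 .06 91.5
python3 - <<'E'
from h import *
c=cam('top','top1.png')
from fit import *
f=lambda L:(np.array(L)+.5)/4-.5+[340,130]
print('jar',ray(ct,f([(282,128)]),.089), 'parts', (pt:=ray(ct,f([(67,108),(327,57),(420,405),(148,467)]),.022)).round(4),pt.mean(0))
s=lambda L:(np.array(L)+.5)/4-.5+[105,155]
print('jar s',ray(cs,s([(147,200)]),.089),'parts s',(pt:=ray(cs,s([(128,55),(378,60),(330,338),(50,325)]),.022)).round(4),pt.mean(0))
E
```

```text
t 1.0667 pos [0.4367 0.3169 0.2308] jaw 91.5 tilt [-1.     0.001 -0.   ] F [-0.54  0.47 -0.54] T [-0.004 -0.006  0.028] op 72.1 j [ 0.41  0.36  1.33  0.    1.45 -1.19]
need units [-0.01   0.014 -4.269] turn 0.0
jar [[ 0.55191613 -0.2402801   0.089     ]] parts [[ 0.5788 -0.1352  0.022 ]
 [ 0.6111 -0.2936  0.022 ]
 [ 0.403  -0.3392  0.022 ]
 [ 0.3683 -0.1764  0.022 ]] [ 0.49029303 -0.2360976   0.022     ]
jar s [[ 0.5584597  -0.23847827  0.089     ]] parts s [[ 0.4052 -0.3372  0.022 ]
 [ 0.3696 -0.1784  0.022 ]
 [ 0.5783 -0.1317  0.022 ]
 [ 0.6118 -0.2922  0.022 ]] [ 0.49121637 -0.2348799   0.022     ]
```

Emit:
drive_tool:
  motion:
    - [[0, 0, -0.9, 0, 72], [0, 0, -0.9, 0, 72], [0, 0.01, -0.8, 0, 72], [0, 0, -0.7, 0, 72], [0, 0, -0.6, 0, 72], [0, 0, -0.37, 0, 72], [0, 0, 0, 0, 72], [0, 0, 0, 0, 72]]

```text
t: 1.78
tool_pos: [0.4347, 0.3193, 0.0606]
orientation: [0.492, -0.507, 0.493, 0.508]
force: [-0.3, -0.0, 0.4]
opening: 0.0718
```

```bash
python3 st.py .4363 .3175 .06 91.5
python3 - <<'E'
from h import *
c=cam('wrist','w1.png')
E
```

```text
t 1.7833 pos [0.4347 0.3193 0.0606] jaw 91.8 tilt [-1.     0.001 -0.   ] F [-0.28 -0.01  0.39] T [0.041 0.05  0.058] op 71.8 j [ 0.41  0.55  1.57  0.    1.03 -1.19]
need units [ 0.039 -0.044 -0.015] turn -0.3
```

View pics/w1.png

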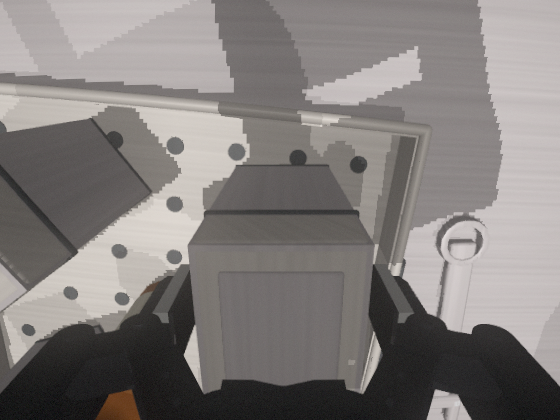

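Emit:
drive_tool:
  motion:
    - [[0, 0, 0, 0, 40], [0, 0, 0, 0, 40], [0, 0, 0, 0, 40], [0, 0, 0, 0, 40], [0, 0, 0, 0, 40], [0, 0, 0, 0, 40]]

```text
t: 2.33
tool_pos: [0.436, 0.3189, 0.062]
orientation: [-0.493, 0.508, -0.492, -0.507]
force: [-2.3, 0.5, 7.4]
opening: 0.0514
```

```bash
python3 st.py .4363 .3175 .06 91.5
```

```text
t 2.3333 pos [0.436  0.3189 0.062 ] jaw 91.7 tilt [-1.    -0.002  0.001] F [-2.29  0.45  7.39] T [0.164 0.334 0.082] op 51.4 j [ 0.41  0.55  1.57  0.    1.03 -1.19]
need units [ 0.006 -0.035 -0.051] turn -0.2
```

Emit:
drive_tool:
  motion:
    - [[0, 0, 0.1, 0, 40], [0, 0, 0.2, 0, 40], [0, 0, 0.2, 0, 40], [0, 0, 0.2, 0, 40], [0, 0, 0.1, 0, 40], [0, 0, 0, 0, 40], [0, 0, 0, 0, 40], [0, 0, 0, 0, 40], [0, 0, 0, 0, 40]]

```text
t: 3.08
tool_pos: [0.4354, 0.3184, 0.0921]
orientation: [0.492, -0.507, 0.493, 0.507]
force: [0.2, -0.6, -2.7]
opening: 0.0512
```

```bash
python3 st.py .4363 .3175 .06 91.5;python3 - <<'E'
from h import *
c=cam('scene','s1.png')
print(bot.state()['force'])
E
```

```text
t 3.0833 pos [0.4354 0.3184 0.0921] jaw 91.7 tilt [-1.     0.001 -0.   ] F [ 0.16 -0.61 -2.7 ] T [-0.035 -0.033  0.012] op 51.2 j [ 0.41  0.51  1.53 -0.    1.1  -1.19]
need units [ 0.022 -0.022 -0.802] turn -0.2
[-0.44001064  0.62557823 -2.27154511]
```

View pics/s1.png

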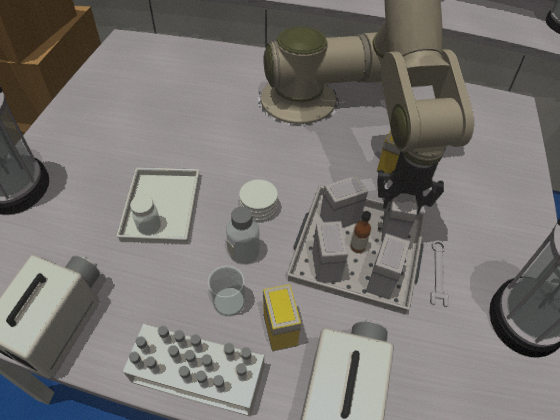

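The tin hangs from the gripper in the scene view near (405,205), and the force is about -2.4 N, so this one is empty. I'll lower it gently.

Emit:
drive_tool:
  motion:
    - [[0, 0, -0.25, 0, 40], [0, 0, -0.2, 0, 40], [0, 0, -0.14, 0, 40], [0, 0, -0.07, 0, 40], [0, 0, -0.04, 0, 40], [0, 0, -0.03, 0, 40], [0, 0, -0.02, 0, 40], [0, 0, 0, 0, 40]]

```text
t: 3.8
tool_pos: [0.4357, 0.3185, 0.0626]
orientation: [-0.493, 0.507, -0.493, -0.507]
force: [0.7, 0.3, -1.2]
opening: 0.0511
```

```bash
python3 st.py .4363 .3175 .06 91.5
```

```text
t 3.8 pos [0.4357 0.3185 0.0626] jaw 91.7 tilt [-1. -0.  0.] F [ 0.7   0.26 -1.24] T [0.023 0.045 0.014] op 51.1 j [ 0.41  0.55  1.57  0.    1.03 -1.19]
need units [ 0.015 -0.026 -0.064] turn -0.2
```

Emit:
drive_tool:
  motion:
    - [[0, 0, -0.02, 0, 40], [0, 0, -0.02, 0, 40], [0, 0, 0, 0, 52], [0, 0, 0, 0, 60], [0, 0, 0, 0, 72], [0, 0, 0, 0, 72], [0, 0, 0, 0, 72], [0, 0, 0.3, 0, 72], [0, 0, 0.7, 0, 72], [0, 0, 0.8, 0, 72], [0, 0, 0.6, 0, 72], [0.8, -0.06, 0, -2.2, 72], [0.8, -0.06, 0, -2.2, 72], [0.8, -0.06, 0, -2.2, 72], [0.73, -0.04, 0, -2.2, 72], [0, 0, 0, 0, 72], [0, 0, 0, 0, 72]]

```text
t: 5.22
tool_pos: [0.5616, 0.3092, 0.156]
orientation: [0.53, -0.468, 0.531, 0.468]
force: [-0.3, 0.5, -1.1]
opening: 0.0719
```

```bash
python3 st.py .5608 .3095 .06 82.9
```

```text
t 5.2167 pos [0.5616 0.3092 0.156 ] jaw 82.8 tilt [-1.     0.001 -0.   ] F [-0.34  0.48 -1.07] T [0.002 0.057 0.011] op 71.9 j [ 0.32  0.6   1.14  0.    1.4  -1.13]
need units [-0.02   0.007 -2.4  ] turn 0.1
```

Emit:
drive_tool:
  motion:
    - [[-0.01, 0, -0.7, 0, 72], [0, 0, -0.7, 0, 72], [0, 0, -0.6, 0, 72], [0, 0, -0.35, 0, 72], [0, 0, 0, 0, 72], [0, 0, 0, 0, 40], [0, 0, 0, 0, 40], [0, 0, 0, 0, 40], [0, 0, 0, 0, 40], [0, 0, 0, 0, 40], [0, 0, 0, 0, 40]]

```text
t: 6.13
tool_pos: [0.5608, 0.3101, 0.0645]
orientation: [0.531, -0.468, 0.529, 0.468]
force: [-2.1, 1.2, 6.1]
opening: 0.0515
```

Emit:
drive_tool:
  motion:
    - [[0, 0, 0.1, 0, 40], [0, 0, 0.2, 0, 40], [0, 0, 0.2, 0, 40], [0, 0, 0.2, 0, 40], [0, 0, 0.1, 0, 40], [0, 0, 0, 0, 40], [0, 0, 0, 0, 40], [0, 0, 0, 0, 40], [0, 0, 0, 0, 40]]

```text
t: 6.88
tool_pos: [0.5602, 0.3096, 0.0944]
orientation: [0.53, -0.468, 0.53, 0.468]
force: [-0.5, 0.4, -2.2]
opening: 0.0516
```

```bash
python3 st.py .5608 .3095 .06 82.9;python3 - <<'E'
from h import *
c=cam('top','t2.png')
print(bot.state()['force'])
E
```

```text
t 6.8833 pos [0.5602 0.3096 0.0944] jaw 82.9 tilt [-1.     0.001 -0.   ] F [-0.46  0.37 -2.16] T [0.012 0.034 0.013] op 51.6 j [ 0.32  0.65  1.23 -0.    1.26 -1.13]
need units [ 0.015 -0.003 -0.861] turn 0.0
[ 0.22910707 -0.50059165 -2.30200074]
```

View pics/t2.png

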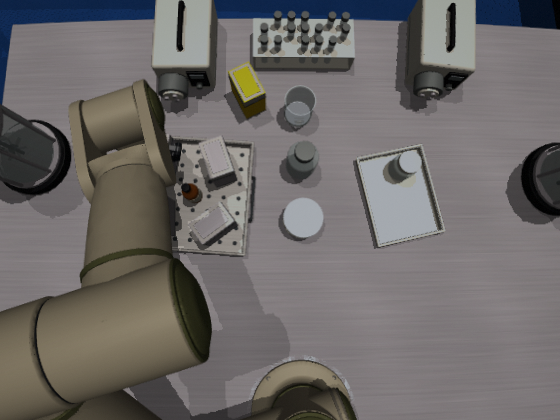

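Nothing else has moved: the bottle is still at (190,190). This tin reads about -2.2 N, so it is empty too. I'll put it back and go to the far-right tin.

Emit:
drive_tool:
  motion:
    - [[0, 0, -0.25, 0, 40], [0, 0, -0.2, 0, 40], [0, 0, -0.14, 0, 40], [0, 0, -0.07, 0, 40], [0, 0, -0.04, 0, 40], [0, 0, -0.03, 0, 40], [0, 0, -0.02, 0, 40], [0, 0, -0.02, 0, 40], [0, 0, 0, 0, 40]]

```text
t: 7.68
tool_pos: [0.5606, 0.3098, 0.0645]
orientation: [0.53, -0.468, 0.53, 0.468]
force: [-1.2, -0.1, -0.7]
opening: 0.0517
```

Emit:
drive_tool:
  motion:
    - [[0, 0, -0.02, 0, 40], [0, 0, 0, 0, 52], [0, 0, 0, 0, 60], [0, 0, 0, 0, 72], [0, 0, 0, 0, 72], [0, 0, 0, 0, 72], [0, 0, 0.3, 0, 72], [0, 0, 0.7, 0, 72], [0, 0, 0.8, 0, 72], [0, 0, 0.6, 0, 72], [-0.02, -0.63, 0, 5.2, 72], [-0.02, -0.63, 0, 5.2, 72], [-0.02, -0.63, 0, 5.2, 72], [-0.02, -0.63, 0, 5.2, 72], [-0.02, -0.63, 0, 5.2, 72], [0, 0, 0, 0, 72], [0, 0, 0, 0, 72]]

```text
t: 9.1
tool_pos: [0.5566, 0.1829, 0.1594]
orientation: [0.412, -0.575, 0.412, 0.575]
force: [-1.0, 1.0, 1.5]
opening: 0.0718
```

```bash
python3 st.py .5562 .1838 .06 108.9
```

```text
t 9.1 pos [0.5566 0.1829 0.1594] jaw 108.7 tilt [-1. -0.  0.] F [-0.96  0.99  1.52] T [-0.044 -0.006 -0.023] op 71.8 j [ 0.12  0.5   1.31  0.    1.33 -1.78]
need units [-0.01   0.023 -2.486] turn 0.2
```

Emit:
drive_tool:
  motion:
    - [[0, 0.01, -0.7, 0, 72], [0, 0, -0.7, 0, 72], [0, 0, -0.65, 0, 72], [0, 0, -0.4, 0, 72], [0, 0, 0, 0, 72], [0, 0, 0, 0, 40], [0, 0, 0, 0, 40], [0, 0, 0, 0, 40], [0, 0, 0, 0, 40], [0, 0, 0, 0, 40], [0, 0, 0, 0, 40]]

```text
t: 10.02
tool_pos: [0.5571, 0.1845, 0.0625]
orientation: [-0.412, 0.576, -0.41, -0.575]
force: [0.6, 2.9, 7.0]
opening: 0.0515
```

Emit:
drive_tool:
  motion:
    - [[0, 0, 0.1, 0, 40], [0, 0, 0.2, 0, 40], [0, 0, 0.2, 0, 40], [0, 0, 0.2, 0, 40], [0, 0, 0.1, 0, 40], [0, 0, 0, 0, 40], [0, 0, 0, 0, 40], [0, 0, 0, 0, 40], [0, 0, 0, 0, 40]]

```text
t: 10.77
tool_pos: [0.5562, 0.184, 0.0929]
orientation: [0.411, -0.575, 0.411, 0.575]
force: [0.6, -1.3, -6.0]
opening: 0.0515
```

```bash
python3 st.py .5562 .1838 .06 108.9;python3 - <<'E'
from h import *
c=cam('scene','t3.png')
print(bot.state()['force'])
E
```

```text
t 10.7667 pos [0.5562 0.184  0.0929] jaw 108.9 tilt [-1.     0.001  0.   ] F [ 0.62 -1.28 -6.05] T [-0.     0.054  0.004] op 51.5 j [ 0.12  0.57  1.4  -0.    1.17 -1.78]
need units [ 0.    -0.006 -0.822] turn 0.0
[ 0.10863583 -0.07114877 -6.88447001]
```

View pics/t3.png

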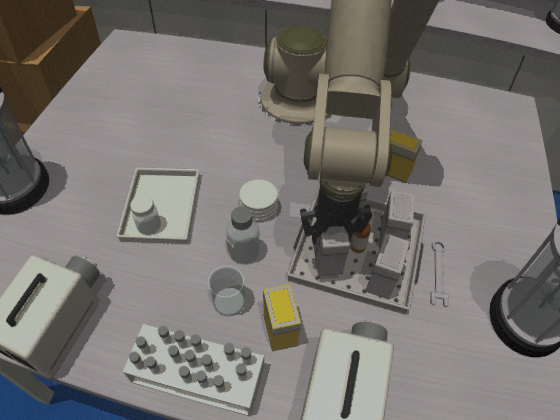

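The lifted tin near (335,245) reads -6.0 to -6.9 N, about 0.65 kg, well above the 0.27 kg limit for an empty tin. It is the loaded one. I'll raise it above the glassware and carry it over.

Emit:
drive_tool:
  motion:
    - [[0, 0, 0.2, 0, 40], [0, 0, 0.4, 0, 40], [0, 0, 0.5, 0, 40], [0, 0, 0.6, 0, 40], [0, 0, 0.6, 0, 40], [0, 0, 0.6, 0, 40], [0, 0, 0.5, 0, 40], [0, 0, 0.4, 0, 40], [0, 0, 0.2, 0, 40], [0, 0, 0, 0, 40]]

```text
t: 11.65
tool_pos: [0.5568, 0.1842, 0.2553]
orientation: [-0.412, 0.576, -0.41, -0.574]
force: [-0.5, 0.0, -6.3]
opening: 0.0515
```

```bash
python3 st.py .4468 -.2449 .25 102
```

```text
t 11.65 pos [0.5568 0.1842 0.2553] jaw 108.9 tilt [-1.    -0.003 -0.001] F [-0.5   0.01 -6.31] T [ 0.063 -0.017  0.015] op 51.5 j [ 0.12  0.43  1.15  0.    1.56 -1.78]
need units [ -2.751 -10.727  -0.133] turn -6.9
```

Emit:
drive_tool:
  motion:
    - [[-0.05, -0.2, 0, 0, 40], [-0.1, -0.4, 0, 0, 40], [-0.1, -0.5, 0, 0, 40], [-0.16, -0.61, 0, -0.5, 40], [-0.16, -0.61, 0, -0.5, 40], [-0.16, -0.61, 0, -0.5, 40], [-0.16, -0.61, 0, -0.5, 40], [-0.16, -0.61, 0, -0.5, 40], [-0.16, -0.61, 0, -0.5, 40], [-0.16, -0.61, 0, -0.5, 40], [-0.16, -0.61, 0, -0.5, 40], [-0.16, -0.61, 0, -0.5, 40], [-0.16, -0.61, 0, -0.5, 40], [-0.16, -0.61, 0, -0.5, 40], [-0.16, -0.61, 0, -0.5, 40], [-0.16, -0.61, 0, -0.5, 40], [-0.16, -0.6, 0, -0.5, 40], [-0.1, -0.5, 0, 0, 40], [-0.1, -0.4, 0, 0, 40], [-0.05, -0.2, 0, 0, 40]]

```text
t: 13.32
tool_pos: [0.4455, -0.2468, 0.2519]
orientation: [0.446, -0.548, 0.446, 0.55]
force: [0.3, 0.0, -5.7]
opening: 0.0514
```

Emit:
drive_tool:
  motion:
    - [[0, 0, 0, 0, 40], [0, 0, 0, 0, 40]]

```text
t: 13.48
tool_pos: [0.4465, -0.2447, 0.2526]
orientation: [0.446, -0.548, 0.446, 0.55]
force: [0.0, -0.5, -5.8]
opening: 0.0511
```

```bash
python3 st.py .4468 -.2449 .0625 102;python3 - <<'E'
from h import *
c=cam('scene','t4.png')
E
```

```text
t 13.4833 pos [ 0.4465 -0.2447  0.2526] jaw 101.8 tilt [-1.     0.001  0.002] F [ 0.02 -0.51 -5.83] T [0.024 0.075 0.022] op 51.1 j [-0.73  0.29  1.37  0.    1.48 -2.51]
need units [ 0.008 -0.006 -4.753] turn 0.2
```

View pics/t4.png

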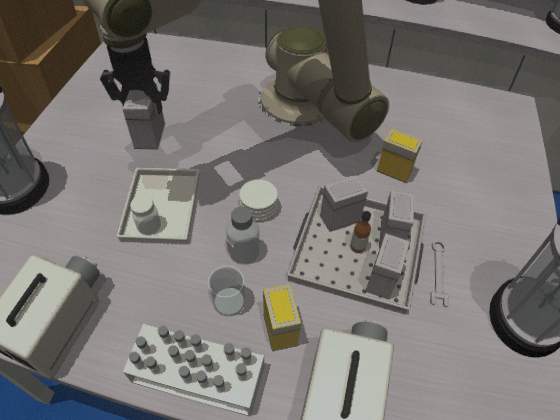

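The held tin is upright near (145,115), the amber bottle stands at (362,235), and nothing else is disturbed. I'll lower it into the parts tray.

Emit:
drive_tool:
  motion:
    - [[0, 0, -0.3, 0, 40], [0, 0, -0.6, 0, 40], [0, 0, -0.7, 0, 40], [0, 0, -0.7, 0, 40], [0, 0, -0.7, 0, 40], [0, 0, -0.6, 0, 40], [0, 0, -0.4, 0, 40], [0, 0, -0.25, 0, 40], [0, 0, -0.15, 0, 40], [0, 0, -0.1, 0, 40], [0, 0, 0, 0, 40], [0, 0, 0, 0, 40]]

```text
t: 14.53
tool_pos: [0.4472, -0.245, 0.0739]
orientation: [-0.445, 0.55, -0.445, -0.549]
force: [-0.1, 0.9, -5.4]
opening: 0.051
```

```bash
python3 st.py .4468 -.2449 .0625 102
```

```text
t 14.5333 pos [ 0.4472 -0.245   0.0739] jaw 101.9 tilt [-1.    -0.001 -0.001] F [-0.11  0.9  -5.4 ] T [ 0.016  0.048 -0.   ] op 51.0 j [-0.73  0.49  1.64  0.    1.01 -2.51]
need units [-0.011  0.003 -0.284] turn 0.1
```

Emit:
drive_tool:
  motion:
    - [[0, 0, -0.07, 0, 40], [0, 0, -0.06, 0, 40], [0, 0, -0.05, 0, 40], [0, 0, -0.03, 0, 40], [0, 0, -0.02, 0, 40], [0, 0, -0.02, 0, 40], [0, 0, 0, 0, 40], [0, 0, 0, 0, 40]]

```text
t: 15.2
tool_pos: [0.4469, -0.2451, 0.0633]
orientation: [-0.446, 0.549, -0.446, -0.549]
force: [0.6, -0.0, -6.5]
opening: 0.0512
```

```bash
python3 st.py .4468 -.2449 .0625 102
```

```text
t 15.2 pos [ 0.4469 -0.2451  0.0633] jaw 101.9 tilt [-1. -0. -0.] F [ 0.58 -0.02 -6.49] T [-0.056  0.035 -0.002] op 51.2 j [-0.73  0.51  1.65  0.    0.99 -2.51]
need units [-0.001  0.006 -0.021] turn 0.1
```

Not in contact yet, so I'll creep down further.

Emit:
drive_tool:
  motion:
    - [[0, 0, -0.02, 0, 40], [0, 0, -0.02, 0, 40], [0, 0, -0.02, 0, 40], [0, 0, 0, 0, 40], [0, 0, 0, 0, 40]]

```text
t: 15.62
tool_pos: [0.4469, -0.2452, 0.0625]
orientation: [-0.445, 0.549, -0.446, -0.549]
force: [-5.3, 1.0, 12.6]
opening: 0.0511
```

```bash
python3 st.py .4468 -.2449 .0625 102
```

```text
t 15.6167 pos [ 0.4469 -0.2452  0.0625] jaw 101.9 tilt [-1.    -0.001 -0.001] F [-5.26  0.95 12.56] T [0.853 0.8   0.047] op 51.1 j [-0.73  0.51  1.65 -0.    0.98 -2.51]
need units [-0.002  0.009  0.001] turn 0.1
```

It is down now. I'll ease off a little, release, and rise.

Emit:
drive_tool:
  motion:
    - [[0, 0, 0.02, 0, 40], [0, 0, 0, 0, 40], [0, 0, 0, 0, 52], [0, 0, 0, 0, 60], [0, 0, 0, 0, 72], [0, 0, 0, 0, 72], [0, 0, 0, 0, 72], [0, 0, 0.2, 0, 72], [0, 0, 0.4, 0, 72], [0, 0, 0.6, 0, 72], [0, 0, 0.8, 0, 72], [0, 0, 0.8, 0, 72], [0, 0, 0.8, 0, 72], [-0.4, 0, 0.7, 0, 72], [-0.7, 0.3, 0.3, 0, 72], [-0.7, 0.5, 0, 0, 72], [-0.7, 0.5, 0, 0, 72], [0, 0, 0, 0, 72], [0, 0, 0, 0, 72]]

```text
t: 17.2
tool_pos: [0.3461, -0.1924, 0.2467]
orientation: [-0.446, 0.55, -0.446, -0.548]
force: [-0.5, -0.4, 0.6]
opening: 0.072
```

```bash
python3 st.py;python3 - <<'E'
from h import *
a=cam('scene')['pixels'];b=cam('top')['pixels']
cv2.imwrite('pics/s5.png',a);cv2.imwrite('pics/t5.png',b)
E
```

```text
t 17.2 pos [ 0.3461 -0.1924  0.2467] jaw 101.9 tilt [-1.    -0.001 -0.002] F [-0.48 -0.36  0.57] T [-0.02  -0.024  0.059] op 72.0 j [-0.81  0.09  1.65  0.    1.4  -2.59]
```

View pics/s5.png

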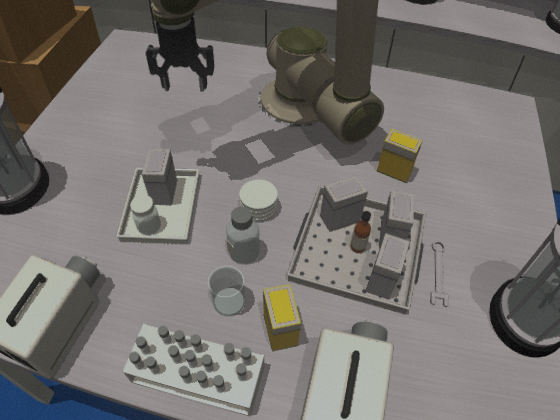

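View pics/t5.png

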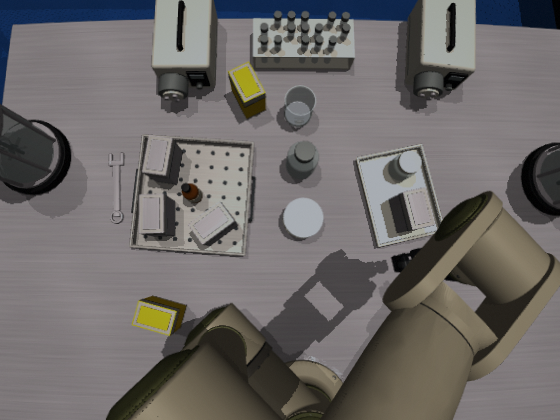

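The loaded tin stands upright in the white tray at about (157,175) in the scene view and (412,208) in the top view, clear of the jar. The three empty tins stand in their places. Next, a pixel check against the first pictures.

Run:
```python
import cv2,numpy as np
for v,a,b,R in [('top','top0','t5',{'P':(138,132,186,184),'R':(132,190,178,245),'S':(186,200,238,248),'bottle':(178,178,204,204),'spanner':(104,148,130,225),'media':(283,136,322,182),'dish':(278,195,328,240),'beaker':(280,82,320,130),'jar':(388,145,424,185),'yel':(225,60,270,118)}),
 ('scene','scene0','s5',{'P':(366,228,412,298),'R':(380,185,418,230),'S':(318,172,370,230),'bottle':(348,205,376,258),'jar':(128,190,165,240),'media':(222,205,265,262),'spanner':(428,238,452,308)})]:
    A=cv2.imread(f'pics/{a}.png',0).astype(np.float32);B=cv2.imread(f'pics/{b}.png',0).astype(np.float32)
    for k,(x0,y0,x1,y1) in R.items():
        sh,r=cv2.phaseCorrelate(A[y0:y1,x0:x1],B[y0:y1,x0:x1],cv2.createHanningWindow((x1-x0,y1-y0),cv2.CV_32F))
        print(v,k,np.round(sh,2),'resp',round(r,2))
```

```text
top P [0.2  0.06] resp 1.08
top R [ 0.11 -0.01] resp 1.03
top S [ 0.01 -0.07] resp 0.99
top bottle [0.64 0.51] resp 1.02
top spanner [ 0.51 -0.03] resp 1.0
top media [-0.1   0.04] resp 0.98
top dish [-0.01  0.46] resp 0.94
top beaker [0.02 0.03] resp 0.98
top jar [-0.01  0.05] resp 1.0
top yel [0.45 0.02] resp 1.0
scene P [-0.19  0.06] resp 0.96
scene R [-0.07  0.48] resp 0.95
scene S [-0.04 -0.02] resp 0.89
scene bottle [-0.04 -0.14] resp 0.97
scene jar [ 0.11 -0.03] resp 0.83
scene media [ 0.55 -0.03] resp 1.01
scene spanner [0.09 0.03] resp 0.96
```

Every object checked is within about 0.8 px of its starting place (roughly 2 mm), so I'll hand the job in.

Run:
```python
from h import *
print(bot.job_done())
```

```text
the job is handed in; nothing more can be done
None
```

The loaded tin now stands upright in the white parts tray, clear of the glass jar, and the three empty tins stand upright where they were in the autoclave tray. I handed the job in at about 17 s of the 69 s allowed.

- **Finding the heavy tin:** The near-left tin read about 2.4 N and the far-left about 2.2 N, so both are empty and I set them back. The far-right tin read about 6.4 N (0.65 kg), so it is the loaded one. I did not lift the fourth tin, because only one can be loaded.
- **Setting down:** The tins went down slowly. Contact force on the loaded tin reached about 13 N, and I eased off before letting go.
- **Last checks:** In the last pictures the returned tins, the fourth tin and the loose items I compared are within about 0.8 px (roughly 2 mm) of where they started. The tins and glassware are upright, and the gripper is clear of everything. The near yellow box was checked by eye only. No check failed or disagreed.

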